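Lock a camera-head hub in its holding jig

ROBOT

A 6-joint arm with a two-finger parallel gripper is mounted at the origin on the work surface. World frame = base frame: x ahead of the robot, y to its left, z up, the work surface at z = 0. Lengths are in m, angles in degrees, forces in N, time in s.
With the tool pointing down it reaches from about 0.325 to 0.775 m from the base axis. Payload 9.3 kg.
Tool frame: the origin (TCP) lies on the centre line of the jaws, within the pads' length; the fingertips stand 11 mm ahead of it and the grasp point (between the pads) lies 8 mm behind it; z points along the fingers, y is the line along which they close (so a half turn about z gives the same grasp; the last joint's range is limited). The gripper opens to 85 mm and grips with 20 to 120 N. Pads are 22 mm wide; open, the fingers measure 114 mm over their backs; the gripper's body (76 mm by 85 mm) begins 54 mm behind the grasp point. The pads swing forward as they close: fully open they stand 13 mm farther back than shut.
Start: joints at [55.944, 14.817, 1.232, 76.415, 0, 81.257], TCP at [0.235, 0.497, 0.242] pointing down, gripper open.
Joint ranges: [-174.27, 174.27], [-52.1, 104.24], [-59.71, 78.15], [-110.17, 111.67], [-87.03, 83.33], [-180, 180]. Speed limits (degrees/s): [127.2, 127.2, 159.86, 180, 180, 180].

INTERFACE

Orientations are given as [roll, pitch, yaw] about the fixed x, y, z axes, in that order (R = Rz(yaw) Ry(pitch) Rx(roll)).
In Python, from cell import readout, snapshot, ctrl gives the robot as it stands. The module is installed in compiled form; this text tells all that it offers.
- The arm moves only by the shell command python3 -m jog 'ROWS' [OPENING] [FORCE]. ROWS is JSON, a list of rows, each a list of 6 numbers: the shift along the tool's x, y, z as a fraction of full scale, then the turn, a rotation vector about the tool's x, y, z as a fraction of full scale. A call has 1 to 10 rows; each row is the pose to reach, as a shift and turn from the pose commanded when the call began, along the tool's axes at that moment; what a row does not reach only later rows make up. Full scale, the value 1, is 8 cm for a shift and pi/2 rad for a turn. A row lasts 1/10 s, in which the tool goes at most 50 mm and 8.59 degrees, less where a joint would pass 70% of its speed; a pose out of reach is approached as far as the arm can. A call with a number of a shift or a turn outside -1 to 1 is refused whole. A call with a gripper value outside its range is refused whole. OPENING is the closure, from -1 (fully open) to 1 (shut), set as the call begins (- or left out, the last holds). The fingers move at their own pace and stop on an object; FORCE is the grip in N (left out, the last holds). Time passes only in rows, so rows that repeat a pose let the fingers close. It gives the time, the measured TCP pose, the force, the opening and the grip force at its end, in the units of the state.
- readout.sense(): the state, without advancing time (a new reading comes with each control period).
- snapshot(name): name is "side" or "top"; returns a dict with "img" (480x640x3 uint8, blue, green, red), "fx", "fy", "cx", "cy" (pixels), "distortion" ([k1, k2, p1, p2, k3] as OpenCV has them; the pictures are not rectified), "R" (3x3) and "t" (3): a world point X has camera coordinates R X + t. Camera axes: x right, y down, z forward; pixel columns grow to the right and rows downward; lengths in m; the calibration is good to about 2 mm. A picture is of the moment at which its call begins. There is no depth.
- ctrl.job_done(): hands the job in; it is judged then, once.
The state is a dict: "time": time; "q": joint angles; "qvel": joint speeds; "joint_torque": joint torques, N m; "tool_pos": TCP position; "tool_rot": TCP orientation; "wrist_force": force on the tool from outside, world axes, zero at the start; "wrist_torque": the same for the moment, N m; "gripper_width": finger opening in m; "grasp_force": force on a finger pad.
Only numpy, scipy, OpenCV 4.12 (cv2) and the standard library are available. Lean on these libraries where they do the work, as an engineer would, in place of code of your own. Each camera call takes 0.05 s, during which the arm holds its last target. There are 200 camera calls.

TASK

The hub spins along with its red lock knob when it stands loose on the bench, so brace it first: slide its steel foot under the lips of the blue holding jig until it is fully home against the back stop. Then, and only then, turn the red knob clockwise to its stop so that its white line points at the yellow dot, and let go, leaving the hub upright and home in the jig. Leave the other things on the bench where they are.

Things in the scene. Friction and masses are not known exactly. Their poses are not given: they have to be found in the camera images.
- hub: Loose upright camera-head hub, about 0.55 kg. Square steel foot 70 x 70 mm, 10 mm thick; on it a square black body, then the red knob (top at 86 mm). Yellow dot on the body's top at the +x +y corner. Origin: centre of the foot's underside; z up, x and y along the foot's sides. Any of the foot's four sides may lead into the jig.
- hub_grip (a point): Point on the hub's axis, 49 mm above its underside, axes as the hub's. The black body here is 46 x 46 mm, sides parallel to the foot's, from 10 to 58 mm height. It can be gripped from above across any two opposite sides, the fingers passing beside the knob (which lies within 21.5 mm of the axis).
- jig: Blue steel jig fixed to the bench, a U in plan with no floor: the foot slides on the bench. Channel along x, 75 mm wide, closed by a back stop at x = +35.5 mm, open at -x (roughly to the robot). Lips over the rails from x = -28 to +47 mm: underside 14, top 20 mm high, 61 mm gap between them; stop 20 mm high. Origin: on the bench, where the hub's origin is when fully home; x from mouth to stop, z up.
- jig_mouth (a point): Point on the bench in front of the jig's open mouth, 115 mm before the jig's origin along its x; axes as the jig's. A hub set down here, square to the jig, slides straight in along +x for 115 mm. Flared guides (14 mm high, from x = -36 to -64 mm in the jig's frame) widen the mouth to about 118 mm.
- lock_knob (a joint): Turn of the red lock knob relative to the hub, rad: 0 fully loose, 1.3 the tight stop, growing clockwise seen from above; starts between 0 and 0.4. Stiff (0.35 N m friction, enough to spin the loose hub on the bench), stays where it is left.
- knob_grip (a point): Point on the knob's vertical axis (the hub's axis) 76 mm above the hub's underside, to grip at. The red bar grip is 40 mm long, 14 mm wide, 24 mm tall (62 to 86 mm above the hub's underside), standing on a steel disc of 40 mm diameter above the body. Site x runs along the bar towards the end with the white line, z up. At the tight stop the white line points at the yellow dot.
- collar: Bystander: black ring 64 mm outside, 26 mm high. Origin: centre of underside.
- grease_jar: Bystander: white jar 54 mm diameter, 42 mm high. Origin: centre of underside.
- solvent_jar: Bystander: closed amber jar 60 mm diameter, 65 mm high. Origin: centre of underside.
- column: Bystander: upright steel column 36 mm diameter, 150 mm high. Origin: centre of underside.
- weight: Bystander: dark round weight 90 mm diameter, 34 mm high. Origin: centre of underside.

How it is judged (in metres and radians):
On the way, in this order (a step that is already met when the one before it is completed fails the run):
1. the hub is fully home in the jig, its foot under the lips (x of hub in the frame of jig between -0.008 and 0.006 m and y of hub in the frame of jig between -0.006 and 0.006 m and z of hub in the frame of jig below 0.005 m and angle between hub's own z axis and vertical below 0.08 rad), for 0.2 s.
2. the knob is turned to its tight stop with the hub home (all of step 1 and value of joint lock_knob above 1.2 rad), for 0.2 s.
At the end, for the whole second after the job is handed in: The hub stands upright and at rest in the jig, fully home (origin within 8 mm of the jig's origin towards the mouth, 6 mm sideways, foot down on the bench within 5 mm, tilt under 0.08 rad), the knob within 0.1 rad of its tight stop, released (all of step 2 and linear speed of hub below 0.02 m/s and contact force between the fingers and hub below 0.2 N); the robot touches nothing.
It fails at once if the knob is tightened (past 1.0 rad) while the hub is out of the jig (value of joint lock_knob above 1 rad and (x of hub in the frame of jig below -0.03 m or horizontal distance between hub and jig above 0.04 m or z of hub in the frame of jig above 0.03 m)).
It fails at once if a bystander (collar, jars, column or weight) is shifted by more than 25 mm (distance of any of collar, grease_jar, solvent_jar, column, weight from where it was at the start of the episode above 0.025 m).
It also fails if it takes over 64 s, if anything falls off the work surface, if the arm or the gripper's body presses on something with over 40 N, if the wrist force passes 120 N, or if a joint passes its speed limit or range.

## Working session

There is one attempt and no reset: what is moved stays moved. The work goes in short steps, Python scripts to look and compute and a shell command to move; the robot and the scene stay as the last step left them, time stands still between calls to the robot, and variables do not carry over. Pictures are saved under pics/ and viewed, at most 10 in all, crops included, and the job is handed in when it is done.

```bash
mkdir -p pics; python3 - <<'E'
from cell import readout, snapshot
import cv2, json
for n in("top","side"):
    s=snapshot(n); cv2.imwrite(f"pics/{n}0.png",s["img"]); print(n,s["fx"],s["fy"],s["cx"],s["cy"],s["distortion"],s["R"],s["t"])
s=readout.sense();print({k:s[k] for k in("time","tool_pos","tool_rot","gripper_width","wrist_force")})
E
```

```text
top 557.1963348270062 557.1963348270062 315.91570848691646 242.14452724356792 [-0.13263603  0.          0.          0.          0.        ] [[ 0.01196825 -0.99991037  0.00600096]
 [-0.98660462 -0.012785   -0.16262803]
 [ 0.16269018 -0.0039742  -0.9866692 ]] [-0.01456434  0.59223364  1.2951581 ]
side 542.2516436664963 542.2516436664963 314.6117965529914 242.4059715894424 [0.02208509 0.         0.         0.         0.        ] [[ 0.94621535 -0.32348805  0.00565652]
 [-0.20681439 -0.61820034 -0.75832456]
 [ 0.2488058   0.71636849 -0.65185264]] [-0.55066323  0.15757721  0.99019227]
{'time': 0.1, 'tool_pos': array([0.23501222, 0.49700723, 0.24173344]), 'tool_rot': array([-1.79933180e+02, -1.09977464e-02,  1.54687474e+02]), 'gripper_width': 0.08570631242934215, 'wrist_force': array([ 0.40795589, -0.34752072,  0.41047218])}
```

View pics/top0.png

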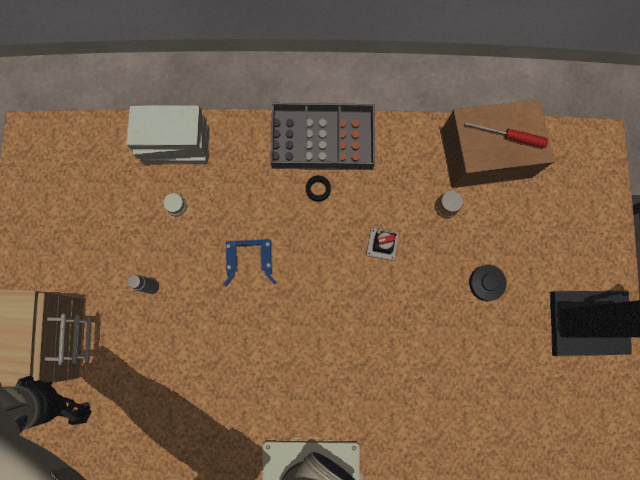

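View pics/side0.png

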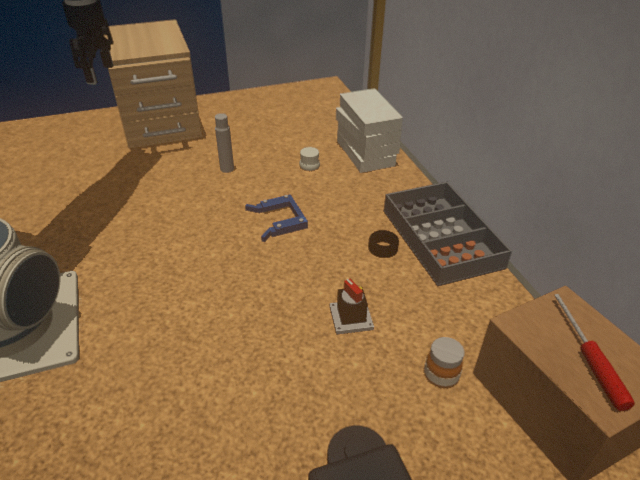

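The top view shows the hub at about (383,243), with the jig at about (249,258) and its mouth facing the robot. The collar is at (318,188), and the weight and jars are well clear. I'll enlarge the hub and jig next.

```bash
cat > h.py <<'E'
import cv2, numpy as np
from cell import snapshot, readout
def ray(s,px):
    K=np.array([[s["fx"],0,s["cx"]],[0,s["fy"],s["cy"]],[0,0,1]])
    n=cv2.undistortPoints(np.array(px,float).reshape(-1,1,2),K,np.array(s["distortion"])).reshape(-1,2)
    R=np.array(s["R"]); C=-R.T@np.array(s["t"])
    return C,np.c_[n,np.ones(len(n))]@R
def onz(s,px,z):
    C,d=ray(s,px); return C+d*((z-C[2])/d[:,2])[:,None]
def proj(s,X):
    K=np.array([[s["fx"],0,s["cx"]],[0,s["fy"],s["cy"]],[0,0,1]])
    R=np.array(s["R"]); return cv2.projectPoints(np.array(X,float).reshape(-1,1,3),cv2.Rodrigues(R)[0],np.array(s["t"]),K,np.array(s["distortion"]))[0].reshape(-1,2)
E
python3 - <<'E'
import cv2,numpy as np
t=cv2.imread("pics/top0.png");s=cv2.imread("pics/side0.png")
z=lambda i,x,y,w,h:cv2.resize(i[y:y+h,x:x+w],(400,300),interpolation=cv2.INTER_CUBIC)
cv2.imwrite("pics/c.png",np.vstack([np.hstack([z(t,353,220,60,45),z(t,212,228,76,57)]),np.hstack([z(s,312,272,80,60),z(s,240,186,80,60)])]))
E
```

```text
(no output)
```

View pics/c.png

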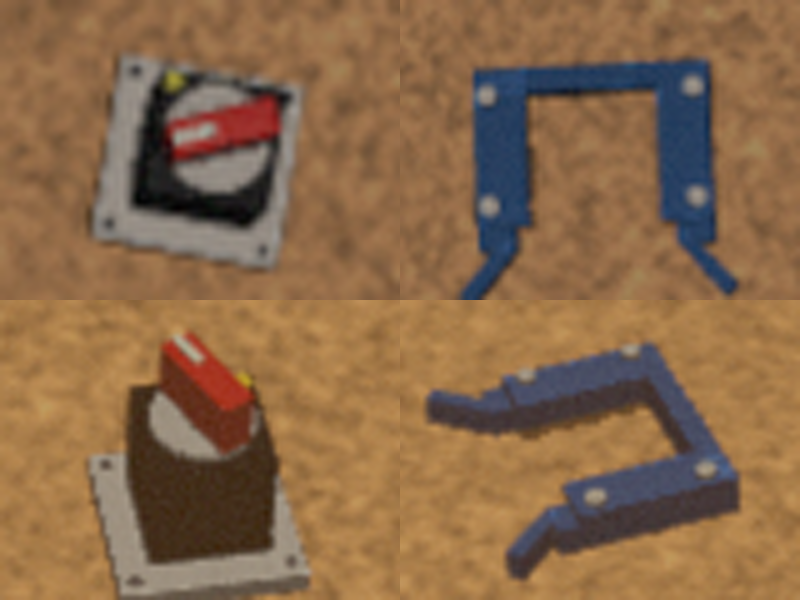

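The crops show the foot corners at (121,57), (302,87), (272,268) and (92,238). The yellow dot is at the far-left corner and the white line points left. The jig's stop corners are at (475,71) and (709,62), with the inner lip edges near 528 and 659.

```bash
python3 - <<'E'
from h import *
s=snapshot("top"); d=snapshot("side")
def c(p,x0,y0,k): return (np.array(p,float)+.5)/k+[x0,y0]-.5
hub=onz(s,c([(121,57),(302,87),(272,268),(92,238)],353,220,400/60),.010)
print("foot",hub.round(4).tolist(),hub.mean(0).round(4)); 
e=[np.degrees(np.arctan2(*(b-a)[1::-1])) for a,b in((hub[1],hub[0]),(hub[2],hub[1]),(hub[2],hub[3]),(hub[3],hub[0]))]; print(e,[np.linalg.norm(hub[i]-hub[i-1]).round(4) for i in range(4)])
hs=onz(d,c([(90,457-300),(121,598-300),(309,580-300)],312,272,5),.010);print("foot side",hs.round(4).tolist(),hs[[0,2]].mean(0))
b=onz(s,c([(165,126),(170,160),(282,132),(277,97)],353,220,400/60),.086);print("bar",b.round(4).tolist(),b.mean(0).round(4))
dd=(b[0]+b[1]-b[2]-b[3]);print("white yaw",np.degrees(np.arctan2(dd[1],dd[0])))
P=onz(s,c([(475,71),(709,62),(527,95),(657,91),(529,225),(661,222),(487,95),(692,86),(489,206),(697,196)],212,228,400/76),.020)
print("jig",P.round(4).tolist())
for i,j in((1,0),(3,2),(5,4),(7,6),(9,8),(4,2),(5,3),(8,6),(9,7)):
    v=P[j]-P[i];print(i,j,np.degrees(np.arctan2(v[1],v[0])).round(1),np.linalg.norm(v).round(4))
J=onz(d,c([(652,345-300),(737,482-300),(630,351-300),(706,468-300),(526,376-300),(595,496-300)],240-80,186,5),.020)
print("side: stop corners, bolts",J.round(4).tolist())
E
```

```text
foot [[0.636, -0.1438, 0.01], [0.6255, -0.2118, 0.01], [0.5569, -0.1998, 0.01], [0.5674, -0.1327, 0.01]] [ 0.5964 -0.172   0.01  ]
[np.float64(81.23051855719304), np.float64(-9.952197978772324), np.float64(81.14837580055185), np.float64(-9.180334995327232)] [np.float64(0.0695), np.float64(0.0688), np.float64(0.0696), np.float64(0.0679)]
foot side [[0.5665, -0.1329, 0.01], [0.5534, -0.2012, 0.01], [0.6211, -0.2151, 0.01]] [ 0.59378919 -0.17398413  0.01      ]
bar [[0.5968, -0.1513, 0.086], [0.5847, -0.153, 0.086], [0.5952, -0.1928, 0.086], [0.6077, -0.1911, 0.086]] [ 0.5961 -0.1721  0.086 ]
white yaw 105.08396120518549
jig [[0.5993, 0.0274, 0.02], [0.605, -0.0822, 0.02], [0.5882, 0.0029, 0.02], [0.5909, -0.0579, 0.02], [0.5271, 0.0012, 0.02], [0.5293, -0.0601, 0.02], [0.588, 0.0216, 0.02], [0.5935, -0.0743, 0.02], [0.5358, 0.0199, 0.02], [0.5416, -0.0768, 0.02]]
1 0 93.0 0.1097
3 2 92.5 0.0608
5 4 92.0 0.0613
7 6 93.3 0.096
9 8 93.5 0.0969
4 2 1.6 0.0611
5 3 2.1 0.0617
8 6 1.9 0.0522
9 7 2.8 0.0519
side: stop corners, bolts [[0.5937, 0.214, 0.02], [0.5992, 0.1029, 0.02], [0.5825, 0.2126, 0.02], [0.5893, 0.1168, 0.02], [0.5311, 0.2089, 0.02], [0.5369, 0.1133, 0.02]]
```

I left out the panel offset for the jig in the top view. Redoing that part.

```bash
python3 - <<'E'
from h import *
s=snapshot("top")
def c(p,x0,y0,k): return (np.array(p,float)+.5)/k+[x0,y0]-.5
P=onz(s,c([(475,71),(709,62),(527,95),(657,91),(529,225),(661,222),(487,95),(692,86),(489,206),(697,196)],136,228,400/76),.020)
print("jig",P.round(4).tolist())
A=[]
for i,j in((1,0),(3,2),(5,4),(7,6),(9,8),(4,2),(5,3),(8,6),(9,7)):
    v=P[j]-P[i];A.append(np.degrees(np.arctan2(v[1],v[0])).round(1)-(90 if abs(v[1])>abs(v[0]) else 0));print(i,j,A[-1],np.linalg.norm(v).round(4))
yaw=np.radians(np.mean(A));u=np.array([np.cos(yaw),np.sin(yaw)])
print("yaw",np.degrees(yaw),"origins",(P[:2,:2].mean(0)-.047*u),(P[2:4,:2].mean(0)-.0355*u),(P[4:6,:2].mean(0)+.028*u))
E
```

```text
jig [[0.5968, 0.2152, 0.02], [0.6025, 0.1053, 0.02], [0.5858, 0.1903, 0.02], [0.5885, 0.1293, 0.02], [0.5246, 0.1873, 0.02], [0.5269, 0.1257, 0.02], [0.5855, 0.2091, 0.02], [0.591, 0.1129, 0.02], [0.5332, 0.2063, 0.02], [0.5392, 0.1093, 0.02]]
1 0 3.0 0.1101
3 2 2.5 0.0611
5 4 2.0999999999999943 0.0616
7 6 3.299999999999997 0.0963
9 8 3.5999999999999943 0.0972
4 2 2.8 0.0613
5 3 3.3 0.0617
8 6 3.1 0.0524
9 7 4.0 0.0519
yaw 3.077777777777776 origins [0.55275725 0.15772404] [0.55166361 0.15788702] [0.55366895 0.15800038]
```

```bash
A='[-1,-0.738,0,0,0,0]'
for i in 1; do
python3 -m jog '[[-0.3,-0.22,0,0,0,0],[-0.7,-0.52,0,0,0,0],[-1,-0.738,0,0,0,0]]' -1 60
python3 -m jog '[[-0.5,-0.37,0,0,0,0],[-1,-0.738,0,0,0,0]]'
python3 -m jog '[[-0.5,-0.37,0,0,0,0],[-1,-0.738,0,0,0,0]]'
python3 -m jog '[[-0.5,-0.37,0,0,0,0],[-1,-0.738,0,0,0,0]]'
python3 -m jog '[[-0.5,-0.37,0,0,0,0],[-1,-0.738,0,0,0,0]]'
python3 -m jog '[[-0.5,-0.37,0,0,0,0],[-1,-0.738,0,0,0,0]]'
python3 -m jog '[[-0.5,-0.37,0,0,0,0],[-1,-0.738,0,0,0,0]]'
python3 -m jog '[[-0.4,-0.3,0,0,0,-0.08],[-0.65,-0.48,0,0,0,-0.176],[-0.65,-0.48,0,0,0,-0.176],[-0.65,-0.48,0,0,0,-0.176],[-0.65,-0.48,0,0,0,-0.176]]'
done
```

```text
time: 0.55
tool_pos: [0.2825, 0.4082, 0.2421]
tool_rot: [-180.0, 0.0, 154.7]
wrist_force: [0.1, -1.0, 0.9]
gripper_width: 0.0855
grasp_force: 0.0
time: 0.75
tool_pos: [0.3296, 0.3207, 0.2422]
tool_rot: [180.0, 0.0, 154.8]
wrist_force: [0.9, 0.8, 0.4]
gripper_width: 0.0852
grasp_force: 0.0
time: 0.95
tool_pos: [0.3768, 0.2327, 0.2424]
tool_rot: [180.0, 0.0, 154.7]
wrist_force: [0.9, 1.5, -0.3]
gripper_width: 0.0854
grasp_force: 0.0
time: 1.15
tool_pos: [0.424, 0.1449, 0.2425]
tool_rot: [180.0, 0.0, 154.7]
wrist_force: [0.4, -0.2, -0.1]
gripper_width: 0.0852
grasp_force: 0.0
time: 1.35
tool_pos: [0.4711, 0.0572, 0.2425]
tool_rot: [180.0, 0.0, 154.7]
wrist_force: [0.7, 0.8, -0.6]
gripper_width: 0.0848
grasp_force: 0.0
time: 1.55
tool_pos: [0.5181, -0.0304, 0.2424]
tool_rot: [180.0, 0.0, 154.7]
wrist_force: [0.6, 1.0, 0.6]
gripper_width: 0.0857
grasp_force: 0.0
time: 1.75
tool_pos: [0.5653, -0.118, 0.2422]
tool_rot: [180.0, 0.0, 154.7]
wrist_force: [-0.3, 0.5, 0.5]
gripper_width: 0.0849
grasp_force: 0.0
time: 2.25
tool_pos: [0.5949, -0.1719, 0.2424]
tool_rot: [180.0, -0.0, 170.4]
wrist_force: [-0.2, -0.4, 0.1]
gripper_width: 0.0861
grasp_force: 0.0
```

```bash

python3 -m jog '[[0,0,0.4,0,0,0],[0,0,0.9,0,0,0],[0,0,0.9,0,0,0]]' >/dev/null
python3 -m jog '[[0,0.01,0.4,0,0,0],[0,0.01,0.7,0,0,0],[0,0.01,0.7,0,0,0],[0,0.01,0.7,0,0,0]]'
python3 - <<'E'
from h import *
d=snapshot("side");t=snapshot("top")
z=lambda i,x,y,w,h:cv2.resize(i[y:y+h,x:x+w],(600,450),interpolation=cv2.INTER_CUBIC)
cv2.imwrite("pics/d1.png",cv2.resize(np.hstack([z(d["img"],292,212,120,90+40),z(t["img"],343,200,80,60)]),(800,300)))
p=readout.sense()["tool_pos"];print(proj(d,[p,p-[0,0,p[2]]]))
E
```

```text
time: 2.95
tool_pos: [0.5959, -0.1718, 0.1163]
tool_rot: [-180.0, 0.1, 170.5]
wrist_force: [0.1, 0.6, 0.2]
gripper_width: 0.0853
grasp_force: 0.0
[[355.02913366 272.50863049]
 [351.65888242 317.57588005]]
```

View pics/d1.png

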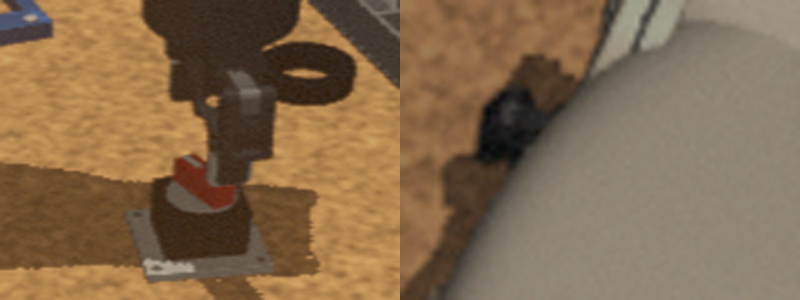

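The side picture shows the fingers straddling the hub, with the near finger at (232,170) beside the bar. I'll descend and grip.

```bash

python3 -m jog '[[0,0.01,0.3,0,0,0],[0,0.01,0.6,0,0,0],[0,0.01,0.8,0,0,0],[0,0.01,0.94,0,0,0],[0,0.01,0.94,0,0,0]]' 
python3 -m jog '[[0,0,0,0,0,0],[0,0,0,0,0,0],[0,0,0,0,0,0],[0,0,0,0,0,0],[0,0,0,0,0,0],[0,0,0,0,0,0],[0,0,0,0,0,0],[0,0,0,0,0,0]]' 1 60
```

```text
time: 3.55
tool_pos: [0.5954, -0.1712, 0.0389]
tool_rot: [180.0, -0.0, 170.5]
wrist_force: [-1.1, -0.0, -0.2]
gripper_width: 0.0853
grasp_force: 0.0
time: 4.35
tool_pos: [0.5963, -0.1716, 0.0405]
tool_rot: [-180.0, 0.1, 170.5]
wrist_force: [-0.1, -1.5, 6.6]
gripper_width: 0.0453
grasp_force: 63.8
```

```bash

python3 -m jog '[[0,0,-0.2,0,0,0],[0,0,-0.4,0,0,0],[0,0,-0.6,0,0,0],[0,0,-0.6,0,0,0]]' 
python3 -m jog '[[0.1,0.14,0,0,0,0],[0.3,0.42,0,0,0,0],[0.5,0.7,0,0,0,0],[0.656,0.913,0,0,0,0]]' >/dev/null
python3 -m jog '[[0.22,0.3,0,0,0,0],[0.44,0.6,0,0,0,0],[0.656,0.913,0,0,0,0]]' 
python3 -m jog '[[0.22,0.3,0,0,0,0],[0.44,0.6,0,0,0,0],[0.656,0.913,0,0,0,0]]' >/dev/null
python3 -m jog '[[0.22,0.3,0,0,0,-0.04],[0.4,0.56,0,0,0,-0.08],[0.55,0.77,0,0,0,-0.12],[0.656,0.913,0,0,0,-0.14],[0.656,0.913,0,0,0,-0.14],[0.656,0.913,0,0,0,-0.14],[0.656,0.913,0,0,0,-0.14]]'
```

```text
time: 4.75
tool_pos: [0.5964, -0.1716, 0.0891]
tool_rot: [-180.0, 0.2, 170.5]
wrist_force: [-0.3, 0.2, -5.3]
gripper_width: 0.0448
grasp_force: 62.9
time: 5.45
tool_pos: [0.5141, -0.0083, 0.0859]
tool_rot: [180.0, -0.1, 170.5]
wrist_force: [0.0, -0.2, -4.8]
gripper_width: 0.0451
grasp_force: 62.8
time: 6.45
tool_pos: [0.4368, 0.151, 0.0869]
tool_rot: [-180.0, -0.0, -177.0]
wrist_force: [0.4, 0.7, -5.4]
gripper_width: 0.045
grasp_force: 63.0
```

```bash

python3 -m jog '[[0,0,0.2,0,0,0],[0,0,0.4,0,0,0],[0,0,0.5,0,0,0],[0,0,0.56,0,0,0],[0,0,0.57,0,0,0],[0,0,0.57,0,0,0],[0,0,0.57,0,0,0]]' 
python3 - <<'E'
from h import *
d=snapshot("side");t=snapshot("top")
z=lambda i,x,y,w,h:cv2.resize(i[y:y+h,x:x+w],(400,400),interpolation=cv2.INTER_CUBIC)
cv2.imwrite("pics/e1.png",np.hstack([z(d["img"],205,170,120,120),z(t["img"],205,225,100,100)]))
E
```

```text
time: 7.15
tool_pos: [0.437, 0.1515, 0.042]
tool_rot: [180.0, 0.1, -176.9]
wrist_force: [-0.1, 0.4, -5.3]
gripper_width: 0.045
grasp_force: 62.8
```

View pics/e1.png

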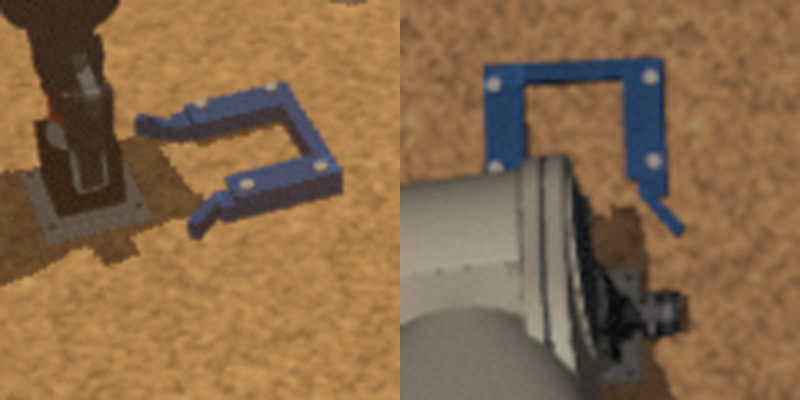

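The side view shows the hub upright in front of the mouth, with its foot corners at (148,210), (48,240) and (22,175). I'll check the yaw and sideways offset from those.

```bash
python3 - <<'E'
from h import *
d=snapshot("side");t=snapshot("top")
c=lambda p,x0,y0,k:(np.array(p,float)+.5)/k+[x0,y0]-.5
F=onz(d,c([(148,208),(48,240),(22,174)],205,170,10/3),.0115)
T=onz(t,c([(637,270),(638,380)],105,225,4),.0115)
o=np.array([.5495,.156]);a=np.radians(3.1);M=np.array([[np.cos(a),np.sin(a)],[-np.sin(a),np.cos(a)]])
print("in jig (side)",(F[:,:2]-o)@M.T, "centre",(F[[0,2],:2].mean(0)-o)@M.T)
print("in jig (top)",(T[:,:2]-[.5525,.158])@M.T)
E
```

```text
in jig (side) [[-0.07998597 -0.03200299]
 [-0.14886974 -0.03941495]
 [-0.14801335  0.03332108]] centre [-0.11399966  0.00065905]
in jig (top) [[-0.08162624 -0.03513144]
 [-0.14857065 -0.03374557]]
```

```bash

python3 -m jog '[[-0.1,0,0.01,0,0,0],[-0.25,0,0.01,0,0,0],[-0.4,0,0.01,0,0,0],[-0.55,0,0.01,0,0,0],[-0.65,0,0.01,0,0,0],[-0.75,0,0.01,0,0,0],[-0.75,0,0.01,0,0,0]]' 
python3 -m jog '[[-0.06,0,0,0,0,0],[-0.12,0,0,0,0,0],[-0.18,0,0,0,0,0],[-0.24,0,0,0,0,0],[-0.3,0,0,0,0,0],[-0.3,0,0,0,0,0]]'
```

```text
time: 8.05
tool_pos: [0.4976, 0.1548, 0.0406]
tool_rot: [180.0, 0.0, -176.9]
wrist_force: [-0.1, 0.7, -4.9]
gripper_width: 0.045
grasp_force: 62.8
time: 8.65
tool_pos: [0.5212, 0.1561, 0.0406]
tool_rot: [180.0, 0.0, -176.9]
wrist_force: [0.7, -0.2, -4.9]
gripper_width: 0.045
grasp_force: 62.9
```

```bash

python3 -m jog '[[-0.06,0,0,0,0,0],[-0.12,0,0,0,0,0],[-0.18,0,0,0,0,0],[-0.24,0,0,0,0,0],[-0.3,0,0,0,0,0],[-0.32,0,0,0,0,0],[-0.32,0,0,0,0,0]]' 
python3 -m jog '[[-0.02,0,0,0,0,0],[-0.04,0,0,0,0,0],[-0.04,0,0,0,0,0]]'
```

```text
time: 9.35
tool_pos: [0.5462, 0.1575, 0.0406]
tool_rot: [-180.0, -0.0, -176.9]
wrist_force: [0.9, -0.2, -5.1]
gripper_width: 0.0449
grasp_force: 62.9
time: 9.65
tool_pos: [0.5494, 0.1577, 0.0407]
tool_rot: [180.0, 0.0, -176.9]
wrist_force: [-0.2, -0.0, -4.6]
gripper_width: 0.045
grasp_force: 62.9
```

```bash

python3 -m jog '[[-0.02,0,0,0,0,0],[-0.03,0,0,0,0,0],[-0.03,0,0,0,0,0]]' |grep -E "pos|wrist"
python3 -m jog '[[-0.01,0,0,0,0,0],[-0.02,0,0,0,0,0],[-0.02,0,0,0,0,0]]'|grep -E "pos|wrist"
python3 -m jog '[[-0.01,0,0,0,0,0],[-0.02,0,0,0,0,0],[-0.02,0,0,0,0,0]]'|grep -E "pos|wrist"
```

```text
tool_pos: [0.5517, 0.1578, 0.0407]
wrist_force: [0.2, -0.1, -4.8]
tool_pos: [0.5533, 0.1579, 0.0407]
wrist_force: [0.1, 0.1, -5.5]
tool_pos: [0.5536, 0.1579, 0.0406]
wrist_force: [-6.5, -0.6, -0.5]
```

The stop was felt at x = 0.5536 with a 6.5 N reaction. I'll release, rise and line up with the knob bar.

```bash

python3 -m jog '[[0,0,0,0,0,0],[0,0,0,0,0,0],[0,0,0,0,0,0],[0,0,0,0,0,0],[0,0,0,0,0,0],[0,0,0,0,0,0]]' -1
python3 -m jog '[[0,0,-0.2,0,0,0],[0,0,-0.4,0,0,0],[0,0,-0.6,0,0,0],[0,0,-0.7,0,0,0],[0,0,-0.7,0,0,0]]' |grep -E "pos|wrist"
python3 -m jog '[[0,0,0,0,0,0.09],[0,0,0,0,0,0.18],[0,0,0,0,0,0.27],[0,0,0,0,0,0.36],[0,0,0,0,0,0.45],[0,0,0,0,0,0.54],[0,0,0,0,0,0.63],[0,0,0,0,0,0.72],[0,0,0,0,0,0.726],[0,0,0,0,0,0.726]]'
python3 - <<'E'
from h import *
d=snapshot("side");t=snapshot("top")
z=lambda i,x,y,w,h:cv2.resize(i[y:y+h,x:x+w],(400,400),interpolation=cv2.INTER_CUBIC)
cv2.imwrite("pics/f1.png",np.hstack([z(d["img"],225,140,100,100),z(t["img"],205,215,100,100)]))
E
```

```text
time: 11.15
tool_pos: [0.5549, 0.158, 0.0407]
tool_rot: [180.0, 0.0, -176.9]
wrist_force: [-1.0, 0.3, -0.3]
gripper_width: 0.0858
grasp_force: 0.0
tool_pos: [0.5554, 0.1581, 0.0976]
wrist_force: [-0.9, 0.2, -0.1]
time: 12.65
tool_pos: [0.5545, 0.1579, 0.096]
tool_rot: [-179.9, -0.0, 118.0]
wrist_force: [-0.0, 1.2, 0.9]
gripper_width: 0.0854
grasp_force: 0.0
```

View pics/f1.png

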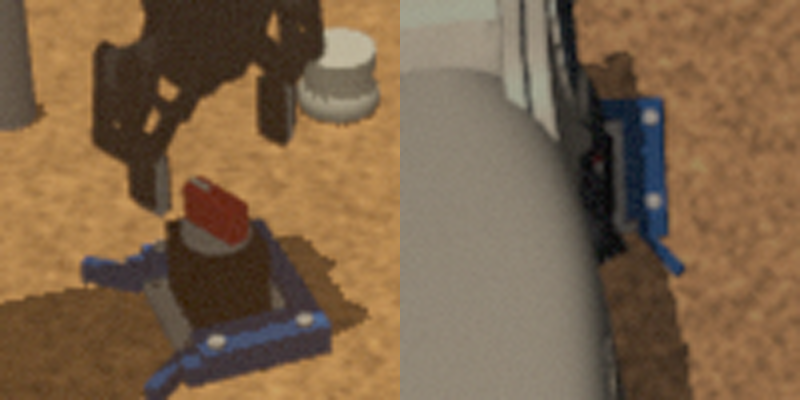

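The hub sits home in the jig, and the bar at (215,210) is between the open fingers and parallel to them. Next I'll lower and grip the bar.

```bash

python3 -m jog '[[0,-0.01,0.1,0,0,0],[0.01,-0.01,0.2,0,0,0],[0.01,-0.01,0.24,0,0,0],[0.01,-0.01,0.24,0,0,0]]' |grep -E "pos|wrist"
python3 -m jog '[[0,0,0,0,0,0],[0,0,0,0,0,0],[0,0,0,0,0,0],[0,0,0,0,0,0],[0,0,0,0,0,0],[0,0,0,0,0,0],[0,0,0,0,0,0],[0,0,0,0,0,0]]' 1 80
```

```text
tool_pos: [0.5532, 0.1583, 0.0766]
wrist_force: [0.5, 0.9, -0.5]
time: 13.95
tool_pos: [0.5536, 0.1582, 0.0778]
tool_rot: [-180.0, 0.0, 117.8]
wrist_force: [-3.5, -1.8, 5.5]
gripper_width: 0.0121
grasp_force: 78.7
```

```bash

python3 -m jog '[[0,0,0,0,0,0.05],[0,0,0,0,0,0.12],[0,0,0,0,0,0.2],[0,0,0,0,0,0.28],[0,0,0,0,0,0.36],[0,0,0,0,0,0.44],[0,0,0,0,0,0.52],[0,0,0,0,0,0.6],[0,0,0,0,0,0.65],[0,0,0,0,0,0.68]]'
python3 -c "
from cell import readout;print(readout.sense()['wrist_torque'])"
python3 -m jog '[[0,0,0,0,0,0.03],[0,0,0,0,0,0.06],[0,0,0,0,0,0.08],[0,0,0,0,0,0.09],[0,0,0,0,0,0.09]]'
python3 -c "
from cell import readout;print(readout.sense()['wrist_torque'])"
```

```text
time: 14.95
tool_pos: [0.5536, 0.1585, 0.0778]
tool_rot: [180.0, -0.0, 56.4]
wrist_force: [-2.6, -0.4, 5.5]
gripper_width: 0.0123
grasp_force: 78.9
[-0.09104547  0.52817296  0.32029371]
time: 15.45
tool_pos: [0.5536, 0.1584, 0.0778]
tool_rot: [-180.0, -0.0, 48.5]
wrist_force: [-2.7, -1.2, 6.2]
gripper_width: 0.0121
grasp_force: 79.0
[-0.12491306  0.54026872  0.14867712]
```

```bash
S='python3 -c "from cell import readout;print(readout.sense()[\"wrist_torque\"])"'
python3 -m jog '[[0,0,0,0,0,0.015],[0,0,0,0,0,0.025],[0,0,0,0,0,0.025]]'|grep rot;eval $S
python3 -m jog '[[0,0,0,0,0,0.01],[0,0,0,0,0,0.02],[0,0,0,0,0,0.02]]'|grep rot;eval $S
python3 -m jog '[[0,0,0,0,0,0.01],[0,0,0,0,0,0.02],[0,0,0,0,0,0.02]]'|grep rot;eval $S
```

```text
tool_rot: [-179.9, -0.0, 46.3]
[0.18631751 0.84213779 0.43628193]
tool_rot: [-179.9, -0.0, 44.5]
[0.73041062 1.26359694 0.71867157]
tool_rot: [-179.8, -0.0, 42.8]
[1.09677678 1.58367329 1.09317315]
```

The torque climbed well past friction, to 1.1 N m, so the knob is at its stop. I'll relax, release, retreat and check.

```bash

python3 -m jog '[[0,0,0,0,0,-0.015],[0,0,0,0,0,-0.03],[0,0,0,0,0,-0.03]]'|grep rot
python3 -m jog '[[0,0,0,0,0,0],[0,0,0,0,0,0],[0,0,0,0,0,0],[0,0,0,0,0,0],[0,0,0,0,0,0],[0,0,0,0,0,0]]' -1 |grep -E "width|grasp"
python3 -m jog '[[0,0,-0.2,0,0,0],[0,0,-0.5,0,0,0],[0,0,-1,0,0,0],[0,0,-1,0,0,0]]' |grep -E "pos"
python3 -m jog '[[0,0,-0.5,0,0,0],[0,0,-1,0,0,0],[0,0,-1,0,0,0]]' |grep -E "pos"
python3 -m jog '[[-0.5,-0.5,0,0,0,0],[-1,-1,0,0,0,0],[-1,-1,0,0,0,0]]' |grep -E "pos"
python3 -m jog '[[-0.5,-0.5,0,0,0,0],[-1,-1,0,0,0,0],[-1,-1,0,0,0,0],[-1,-1,0,0,0,0]]' |grep -E "pos"
python3 - <<'E'
from h import *
d=snapshot("side");t=snapshot("top")
z=lambda i,x,y,w,h:cv2.resize(i[y:y+h,x:x+w],(400,400),interpolation=cv2.INTER_CUBIC)
cv2.imwrite("pics/g1.png",np.hstack([z(d["img"],225,160,100,100),z(t["img"],205,215,80,80)]))
E
```

```text
tool_rot: [-179.9, -0.0, 45.4]
gripper_width: 0.0855
grasp_force: 0.0
tool_pos: [0.5558, 0.1586, 0.1623]
tool_pos: [0.5554, 0.1585, 0.2424]
tool_pos: [0.4362, 0.1575, 0.2369]
tool_pos: [0.3262, 0.157, 0.2377]
```

View pics/g1.png

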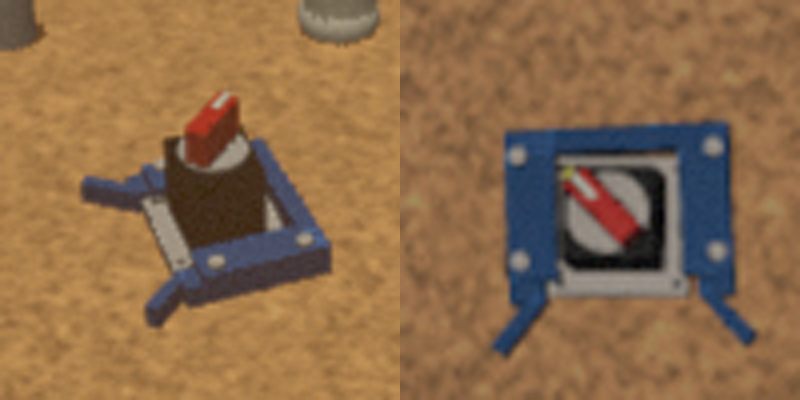

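The white line points at the yellow dot at (568,172), and the foot is under the lips. I'll check how far home it is from the foot's front edge, at about (555,294)–(688,292).

```bash
python3 - <<'E'
from h import *
t=snapshot("top");d=snapshot("side")
c=lambda p,x0,y0,k:(np.array(p,float)+.5)/k+[x0,y0]-.5
a=np.radians(3.1);M=np.array([[np.cos(a),np.sin(a)],[-np.sin(a),np.cos(a)]])
f=lambda P,o:((P[:,:2]-o)@M.T).round(4).tolist()
o=[.5525,.158]
print("front edge top/bottom",f(onz(t,c([(552,290),(687,286)],125,215,5),.01),o),f(onz(t,c([(550,297),(688,296)],125,215,5),.0),o))
print("bar mid",f(onz(t,c([(606,207)],125,215,5),.086),o))
print("lip outer back",f(onz(t,c([(506,131),(729,123)],125,215,5),.02),o))
print("side front corners",f(onz(d,c([(144,200),(180,268)],225,160,4),.01),[.5495,.156]))
E
```

```text
front edge top/bottom [[-0.0306, 0.0349], [-0.0313, -0.0318]] [[-0.0329, 0.0373], [-0.0351, -0.0313]]
bar mid [[-0.0013, -0.0015]]
lip outer back [[0.0481, 0.0548], [0.0475, -0.0556]]
side front corners [[-0.0314, 0.0379], [-0.0317, -0.0288]]
```

```bash
python3 -c "
from cell import ctrl;print(ctrl.job_done())"
```

```text
the job is handed in; nothing more can be done
None
```

The hub is home in the jig to within about 3 mm by camera, the red knob is at its stop with the white line on the yellow dot, the gripper is released and clear, and the job is handed in; the hand-in returned no verdict.

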